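Find the twisted carving tile by rocking it

ROBOT

A 6-joint arm with a two-finger parallel gripper is mounted at the origin on the work surface. World frame = base frame: x ahead of the robot, y to its left, z up, the work surface at z = 0. Lengths are in m, angles in degrees, forces in N, time in s.
With the tool pointing down it reaches from about 0.3 to 0.75 m from the base axis. Payload 8.5 kg.
Tool frame: the origin (TCP) lies at the very end of the fingers, on their centre line; the grasp point (between the pads) lies 19 mm behind it; z points along the fingers, y is the line along which they close (so a half turn about z gives the same grasp; the last joint's range is limited). The gripper opens to 85 mm and grips with 20 to 120 N. Pads are 22 mm wide; open, the fingers measure 114 mm over their backs; the gripper's body (76 mm by 85 mm) begins 54 mm behind the grasp point. The pads swing forward as they close: fully open they stand 13 mm farther back than shut.
Start: joints at [-76.163, 21.807, 74.336, -0, 83.858, -12.336], TCP at [0.243, -0.494, 0.231] pointing down, gripper open.
Joint ranges: [-178.18, 178.18], [-50.72, 133.34], [12.68, 142.11], [-81.47, 261.47], [9.98, 163.14], [-165.26, 165.26]. Speed limits (degrees/s): [136.94, 136.94, 180, 180, 180, 180].

INTERFACE

Orientations are given as a 3x3 rotation matrix whose columns are the frame's x, y, z axes.
In Python, from rig import env, optics, spotter gives the robot as it stands.
- The arm moves only by the shell command python3 -m crank 'ROWS' [FORCE]. ROWS is JSON, one flat list of numbers, 5 for each row, row after row: the finger opening in cm, from 0 to 8.54, then the shift along the tool's x, y, z in cm, then the turn about the tool's z in rad. A call has exactly 8 rows; each row shifts and turns the commanded pose from where the row before left it, along the tool's axes as they then stand; what a row does not reach is not made up. A row lasts 1/12 s, in which the tool goes at most 41.7 mm and 7.16 degrees, less where a joint would pass 70% of its speed; a pose out of reach is approached as far as the arm can. A call is refused whole if a number of a shift passes 4.17 or a number of a turn 0.125, either way. A call with a gripper value outside its range is refused whole. The fingers move at their own pace and stop on an object; FORCE is the grip in N (left out, the last holds). Time passes only in rows, so rows that do not move let the fingers close, or fill a call up. It gives the time, the measured TCP pose, the force, the opening and the grip force at its end, in the units of the state.
- env.observe(): the state, without advancing time (a new reading comes with each control period).
- optics.get_image(name): name is "side" or "top"; returns a dict with "color" (384x512x3 uint8, red, green, blue), "intrinsics" (3x3 intrinsics, pixels), "pose" (4x4, takes a point from camera to world coordinates). Camera axes: x right, y up, looking along -z (the intrinsics and any distortion apply to the point x, -y, -z); pixel columns grow to the right and rows downward; lengths in m; the calibration is good to about 2 mm. A picture is of the moment at which its call begins. There is no depth.
- env.close_job(): hands the job in; it is judged then, once.
Trained networks look in a picture, given as the dict that the camera call returned (one of the last four; its "shot" number tells which), for a name from the list of things; names that differ only in an ending like _2 or _b are one class to them, and where a whole thing is asked for, a point or a joint stands for the part that bears it (a point fixed in the world has none). Each returns a list of dicts, best first, with "score" (0 to 1); they miss things now and then, are a little off and sometimes report something else, mostly with a low value. They report only what shows in the picture. A call takes as long as a camera call. They do not tell look-alikes from the thing itself.
- spotter.look_for(picture, query): "at" ([column, row] as shares, 0 to 1, of the picture: columns of its width, rows of its height, amid what is visible of it).
The state is a dict: "time_s": time; "q": joint angles; "qvel": joint speeds; "joint_efforts": joint torques, N m; "position": TCP position; "tool_rot": TCP orientation; "ft_force": force on the tool from outside, world axes, zero at the start; "wrist_torque": the same for the moment, N m; "grip_width": finger opening in m; "gripper_force": force on a finger pad.
Only numpy, scipy, OpenCV 4.12 (cv2) and the standard library are available. Lean on these libraries where they do the work, as an engineer would, in place of code of your own. Each camera call takes 0.05 s, during which the arm holds its last target. There are 200 camera calls.

TASK

One of the three carved tiles on the dark surface plate is twisted. Press gently on the corners (a few newtons are enough, 35 N is too much) to find the one that rocks, keeping its loose corner pressed down for a moment, then lift that tile by its boss and lay it flat, face up, in the empty plywood tray without dropping it. Leave the two sound tiles where they lie.

Things in the scene. Friction and masses are not known exactly. Their poses are not given: they have to be found in the camera images.
- tile_a: one of three look-alike carved wooden tiles, 110 x 110 x 16 mm, 0.20 to 0.32 kg, face up on the plate. Flat top but for a round boss in the middle, 34 mm across, rising 22 mm (to 38 mm above the underside): the grip. The lower edge is relieved all round. Origin: centre of the underside; x, y along the edges, z up. Corner pressing points: 42 mm from the middle in both x and y. Any of the three may be the twisted one
- tile_b: one of three look-alike carved wooden tiles, 110 x 110 x 16 mm, 0.20 to 0.32 kg, face up on the plate. Flat top but for a round boss in the middle, 34 mm across, rising 22 mm (to 38 mm above the underside): the grip. The lower edge is relieved all round. Origin: centre of the underside; x, y along the edges, z up. Corner pressing points: 42 mm from the middle in both x and y. Any of the three may be the twisted one
- tile_c: one of three look-alike carved wooden tiles, 110 x 110 x 16 mm, 0.20 to 0.32 kg, face up on the plate. Flat top but for a round boss in the middle, 34 mm across, rising 22 mm (to 38 mm above the underside): the grip. The lower edge is relieved all round. Origin: centre of the underside; x, y along the edges, z up. Corner pressing points: 42 mm from the middle in both x and y. Any of the three may be the twisted one
- plate: fixed dark granite surface plate, 200 (x) x 500 (y) mm, 30 mm thick, on the table; the tiles lie on it side by side along its y. Origin: centre of its underside; its top is 30 mm above. A sound tile is firm on it at all four corners
- plate_top (a point): centre of the plate's top face. Any tile may be the one twisted tile: it stands level by itself on a 24 mm wide band along one diagonal (not known which); pressed at either corner off that band it tips under less than 2 N until the corner meets the plate, about 3 mm lower (0.05 rad), and falls back level when let go. Its other two corners are firm
- tray: fixed, shallow, empty, open plywood tray, 190 x 190 mm outside and 40 mm high, walls and floor 6 mm (178 x 178 mm inside), left of the plate. Origin: centre of its underside; x and y along its sides
There are look-alikes about, which are no part of the job. What is shaped like the tile_c but blue or orange is not meant.

How it is judged (in metres and radians):
On the way, in this order (a step that is already met when the one before it is completed fails the run):
1. the twisted tile is rocked: a loose corner is held pressed down by the fingers while it stands on the plate (angle between tile_b's own z axis and vertical between 0.03 and 0.09 rad and contact force between the fingers and tile_b above 0.4 N and contact force between plate and tile_b above 1 N), for 0.2 s.
2. the twisted tile lies flat in the tray (x of tile_b in the frame of tray between -0.05 and 0.05 m and y of tile_b in the frame of tray between -0.05 and 0.05 m and z of tile_b in the frame of tray between 0.002 and 0.01 m and angle between tile_b's own z axis and vertical below 0.08 rad), for 0.2 s.
At the end, for the whole second after the job is handed in: The twisted tile lies in the tray, face up and flat on its floor (within 0.08 rad, underside within 4 mm of the floor), its middle within 50 mm of the tray's middle along both its sides, at rest; the two sound tiles lie flat on the plate within 30 mm of where they were (all of step 2 and linear speed of tile_b below 0.02 m/s and distance of each of tile_a, tile_c from where it was at the start of the episode below 0.03 m and angle between each of tile_a, tile_c's own z axis and vertical below 0.05 rad); the robot touches nothing.
It fails at once if a tile is pressed on the plate, away from its boss, with more than 35 N ((contact force between plate and tile_a above 35 N and horizontal distance between the grasp point and tile_a above 0.03 m) or (contact force between plate and tile_b above 35 N and horizontal distance between the grasp point and tile_b above 0.03 m) or (contact force between plate and tile_c above 35 N and horizontal distance between the grasp point and tile_c above 0.03 m)).
It fails at once if a sound tile is shifted by more than 30 mm (distance of any of tile_a, tile_c from where it was at the start of the episode above 0.03 m).
It fails at once if the twisted tile is dropped (falls free faster than 0.7 m/s) (contact force between anything else and tile_b below 0.05 N and linear speed of tile_b above 0.7 m/s).
It also fails if it takes over 67 s, if anything falls off the work surface, if the arm or the gripper's body presses on something with over 40 N, if the wrist force passes 120 N, or if a joint passes its speed limit or range.

## Working session

There is one attempt and no reset: what is moved stays moved. The work goes in short steps, Python scripts to look and compute and a shell command to move; the robot and the scene stay as the last step left them, time stands still between calls to the robot, and variables do not carry over. Pictures are saved under pics/ and viewed, at most 10 in all, crops included, and the job is handed in when it is done.

```bash
mkdir -p pics; cat > h.py <<'E'
from rig import env, optics, spotter
import numpy as np, cv2
def ray(p,uv):
    K=np.array(p["intrinsics"]);T=np.array(p["pose"])
    d=np.linalg.inv(K)@[uv[0],uv[1],1]; d=np.array([d[0],-d[1],-d[2]])
    return T[:3,3],T[:3,:3]@d
def onz(p,uv,z):
    o,d=ray(p,uv); return o+d*(z-o[2])/d[2]
def proj(p,X):
    K=np.array(p["intrinsics"]);T=np.array(p["pose"])
    c=T[:3,:3].T@(np.array(X)-T[:3,3]); c=np.array([c[0],-c[1],-c[2]]); u=K@c; return u[:2]/u[2]
def save(p,n): cv2.imwrite("pics/"+n,p["color"][:,:,::-1])
E
python3 - <<'E'
from h import *
for n in("top","side"):
    p=optics.get_image(n); save(p,n+"0.png"); print(n,[k for k in p],np.round(p["pose"],3).tolist(),np.round(p["intrinsics"],1).tolist())
    for q in("tile_a","plate","tray"):
        for r in spotter.look_for(p,q):
            uv=np.array(r["at"])*[512,384]; z={"tile_a":.06,"plate":.03,"tray":.006}[q]
            print(q,round(r["score"],2),uv.round(),onz(p,uv,z).round(3))
s=env.observe();print(s["time_s"],s["position"],np.round(s["tool_rot"],3).tolist(),s["ft_force"],s["grip_width"])
E
```

```text
top ['color', 'intrinsics', 'pose', 'shot'] [[-0.008, 0.991, -0.133, 0.23], [-1.0, -0.011, -0.017, 0.021], [-0.018, 0.133, 0.991, 1.234], [0.0, 0.0, 0.0, 1.0]] [[385.6, 0.0, 251.7], [0.0, 385.6, 194.7], [0.0, 0.0, 1.0]]
tile_a 0.96 [236. 152.] [0.521 0.091 0.06 ]
tile_a 0.81 [285. 141.] [ 0.556 -0.065  0.06 ]
tile_a 0.61 [343. 144.] [ 0.543 -0.243  0.06 ]
plate 0.71 [296. 159.] [ 0.504 -0.1    0.03 ]
tray 0.89 [152. 173.] [0.469 0.366 0.006]
side ['color', 'intrinsics', 'pose', 'shot'] [[-0.876, 0.298, -0.379, -0.069], [-0.482, -0.508, 0.714, 0.893], [0.021, 0.808, 0.589, 0.774], [0.0, 0.0, 0.0, 1.0]] [[407.1, 0.0, 248.6], [0.0, 407.1, 187.4], [0.0, 0.0, 1.0]]
tile_a 0.76 [257. 278.] [0.207 0.325 0.06 ]
tile_a 0.75 [340. 164.] [ 0.197 -0.237  0.06 ]
tile_a 0.73 [221. 163.] [ 0.535 -0.045  0.06 ]
tile_a 0.68 [198. 191.] [0.51  0.117 0.06 ]
plate 0.74 [220. 181.] [0.507 0.006 0.03 ]
tray 0.71 [161. 261.] [0.466 0.356 0.006]
0.4 [ 0.24257895 -0.4935662   0.23124239] [[0.897, 0.441, -0.0], [0.441, -0.897, 0.0], [0.0, -0.0, -1.0]] [ 0.64366721 -0.13297493  0.30626519] 0.08547539378629454
```

```bash
python3 - <<'E'
import cv2
a=cv2.imread("pics/top0.png")[70:270,100:400]
cv2.imwrite("pics/topc.png",cv2.resize(a,None,fx=2.66,fy=2.66,interpolation=cv2.INTER_CUBIC))
E
```

```text
(no output)
```

View pics/topc.png

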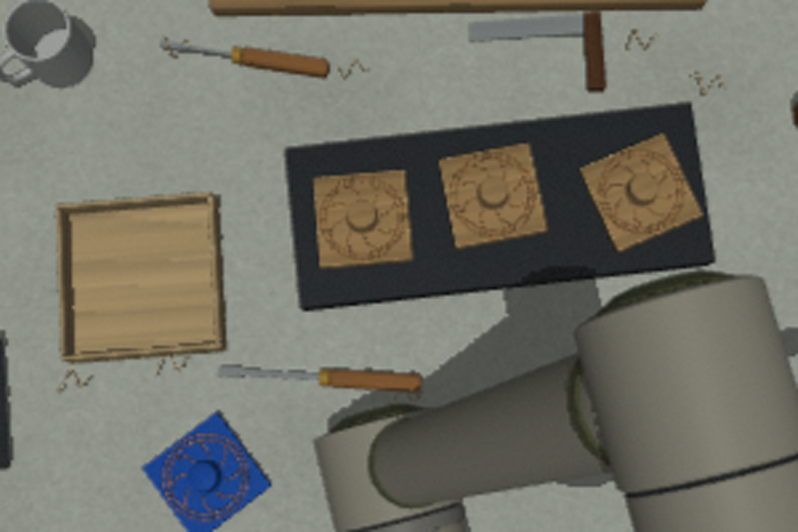

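View pics/side0.png

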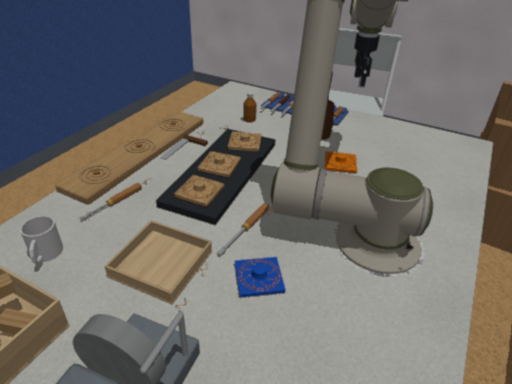

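The top view shows three wooden tiles on the dark plate (crop centres about (362,217), (493,195) and (641,190)) and the empty tray at (140,278). The blue and orange tiles lie off the plate and are decoys.

```bash
python3 - <<'E'
from h import *
p=optics.get_image("top")
C={"L":[(313,177),(405,170),(412,262),(319,268)],"M":[(440,159),(528,143),(547,232),(457,248)],"R":[(581,169),(663,134),(703,213),(618,251)],"tray":[(58,205),(216,194),(225,349),(64,361)]}
for k,c in C.items():
    P=np.array([onz(p,np.array(x)/2.66+[100,70],.04 if k=="tray" else .046) for x in c])[:,:2]
    m=P.mean(0); e=P[1]-P[0]; f=P[2]-P[3]; g=(e+f)/2; th=np.degrees(np.arctan2(g[1],g[0]))
    print(k,m.round(4),[round(np.linalg.norm(P[i]-P[i-1]),3) for i in range(4)],"yaw",round(th%90,1))
    if k!="tray":
        t=np.radians(th); 
        for i in range(4):
            d=(P[i]-m); print("  press",(m+d/np.linalg.norm(d)*.0594).round(4))
E
```

```text
L [0.5246 0.0896] [np.float64(0.111), np.float64(0.11), np.float64(0.112), np.float64(0.11)] yaw 3.4
  press [0.564 0.134]
  press [0.5695 0.0507]
  press [0.4849 0.0454]
  press [0.4799 0.1287]
M [ 0.5515 -0.066 ] [np.float64(0.11), np.float64(0.107), np.float64(0.111), np.float64(0.108)] yaw 9.7
  press [ 0.5864 -0.018 ]
  press [ 0.6007 -0.0994]
  press [ 0.5167 -0.1142]
  press [ 0.5026 -0.0323]
R [ 0.5537 -0.2417] [np.float64(0.108), np.float64(0.107), np.float64(0.106), np.float64(0.111)] yaw 23.3
  press [ 0.576  -0.1866]
  press [ 0.6087 -0.2641]
  press [ 0.5328 -0.2972]
  press [ 0.499  -0.2187]
tray [0.4595 0.3538] [np.float64(0.189), np.float64(0.191), np.float64(0.188), np.float64(0.19)] yaw 3.5
```

```bash
python3 -m crank '[0,0,0,0,0.1142, 0,0,0,0,0.1142, 0,0,0,0,0.1142, 0,0,0,0,0.1142, 0,2,-2.3,0,0, 0,2,-2.3,0,0, 0,2,-2.3,0,0, 0,2,-2.3,0,0]'
python3 -m crank '[0,2.2,-2.3,0,0, 0,2.2,-2.3,0,0, 0,2.2,-2.3,0,0, 0,2.2,-2.3,0,0, 0,2.2,-2.3,0,0, 0,2.2,-2.3,0,0, 0,2.2,-2.3,0,0, 0,2.2,-2.3,0,0]'
```

```text
time_s: 1.12
position: [0.3232, -0.4005, 0.2313]
tool_rot: [[1.0, -0.001, 0.0], [-0.001, -1.0, 0.0], [0.0, -0.0, -1.0]]
ft_force: [-0.1, -0.5, 0.1]
grip_width: -0.0001
gripper_force: 0.0
time_s: 1.78
position: [0.4995, -0.2162, 0.2314]
tool_rot: [[1.0, 0.0, 0.0], [0.0, -1.0, -0.0], [0.0, 0.0, -1.0]]
ft_force: [1.2, -0.3, -0.1]
grip_width: 0.0002
gripper_force: 0.0
```

```bash
python3 -m crank '[0,0,0.03,3.4,0, 0,0,0,3.4,0, 0,0,0,3.4,0, 0,0,0,3.4,0, 0,0,0,2.5,0, 0,0,0,1,0, 0,0,0,0.5,0, 0,0,0,0,0]'
python3 -m crank '[0,0,0,0.1,0, 0,0,0,0.1,0, 0,0,0,0.1,0, 0,0,0,0.1,0, 0,0,0,0.1,0, 0,0,0,0.05,0, 0,0,0,0,0, 0,0,0,0,0]'
```

```text
time_s: 2.45
position: [0.4988, -0.2181, 0.0554]
tool_rot: [[1.0, -0.0, -0.0], [-0.0, -1.0, 0.0], [-0.0, -0.0, -1.0]]
ft_force: [0.3, 0.5, -0.3]
grip_width: -0.0001
gripper_force: 0.0
time_s: 3.12
position: [0.4986, -0.2179, 0.0498]
tool_rot: [[1.0, -0.0, 0.0], [-0.0, -1.0, 0.0], [0.0, -0.0, -1.0]]
ft_force: [0.5, -0.5, -0.7]
grip_width: 0.0003
gripper_force: 0.0
```

```bash
python3 -m crank '[0,0,0,0.1,0, 0,0,0,0.1,0, 0,0,0,0.1,0, 0,0,0,0.1,0, 0,0,0,0,0, 0,0,0,0,0, 0,0,0,0,0, 0,0,0,0,0]'
```

```text
time_s: 3.78
position: [0.4986, -0.2179, 0.0461]
tool_rot: [[1.0, 0.0, 0.0], [0.0, -1.0, -0.0], [0.0, 0.0, -1.0]]
ft_force: [-1.0, 0.8, 5.7]
grip_width: 0.0002
gripper_force: 2.7
```

```bash
python3 -m crank '[0,0,0,0.02,0, 0,0,0,0.02,0, 0,0,0,0.01,0, 0,0,0,0,0, 0,0,0,0,0, 0,0,0,0,0, 0,0,0,0,0, 0,0,0,0,0]'
```

```text
time_s: 4.45
position: [0.4986, -0.2179, 0.046]
tool_rot: [[1.0, 0.0, 0.0], [0.0, -1.0, -0.0], [0.0, 0.0, -1.0]]
ft_force: [-2.3, 2.3, 9.6]
grip_width: -0.0
gripper_force: 5.1
```

```bash
python3 -m crank '[0,0,0,-0.5,0, 0,0,0,-0.5,0, 0,2.5,-1,0,0, 0,2.6,-1,0,0, 0,2.6,-1.1,0,0, 0,0,0,0.3,0, 0,0,0,0.2,0, 0,0,0,0.1,0]'
python3 -m crank '[0,0,0,0.1,0, 0,0,0,0.1,0, 0,0,0,0.1,0, 0,0,0,0.05,0, 0,0,0,0,0, 0,0,0,0,0, 0,0,0,0,0, 0,0,0,0,0]'
```

```text
time_s: 5.12
position: [0.5749, -0.1868, 0.0488]
tool_rot: [[1.0, 0.0, -0.001], [0.0, -1.0, 0.001], [-0.001, -0.001, -1.0]]
ft_force: [0.0, 0.4, -1.0]
grip_width: -0.0
gripper_force: 0.0
time_s: 5.78
position: [0.5755, -0.1871, 0.0461]
tool_rot: [[1.0, 0.0, -0.0], [0.0, -1.0, -0.0], [-0.0, 0.0, -1.0]]
ft_force: [-2.2, -2.2, 4.4]
grip_width: 0.0002
gripper_force: 2.2
```

```bash
python3 -m crank '[0,0,0,-0.5,0, 0,0,0,-0.5,0, 0,0.8,-2.9,0,0, 0,0.8,-2.9,0,0, 0,0.9,-3,0,0, 0,0,0,0.3,0, 0,0,0,0.2,0, 0,0,0,0.1,0]'
python3 -m crank '[0,0,0,0.1,0, 0,0,0,0.1,0, 0,0,0,0.1,0, 0,0,0,0.05,0, 0,0,0,0.05,0, 0,0,0,0,0, 0,0,0,0,0, 0,0,0,0,0]'
```

```text
time_s: 6.45
position: [0.6005, -0.099, 0.0497]
tool_rot: [[1.0, 0.0, -0.0], [0.0, -1.0, 0.0], [-0.0, -0.0, -1.0]]
ft_force: [-0.4, -0.1, -0.8]
grip_width: 0.0003
gripper_force: 0.0
time_s: 7.12
position: [0.6007, -0.0992, 0.0461]
tool_rot: [[1.0, -0.0, 0.0], [-0.0, -1.0, -0.001], [0.0, 0.001, -1.0]]
ft_force: [-1.4, -0.9, 2.5]
grip_width: 0.0001
gripper_force: 1.7
```

```bash
python3 -m crank '[0,0,0,0.02,0, 0,0,0,0.02,0, 0,0,0,0.02,0, 0,0,0,0,0, 0,0,0,0,0, 0,0,0,0,0, 0,0,0,0,0, 0,0,0,0,0]'
```

```text
time_s: 7.78
position: [0.6007, -0.0992, 0.046]
tool_rot: [[1.0, 0.0, 0.001], [0.0, -1.0, -0.001], [0.001, 0.001, -1.0]]
ft_force: [-3.4, -2.2, 8.4]
grip_width: 0.0
gripper_force: 4.2
```

Firm. Next I'll press the adjacent corner (0.5864,-0.018).

```bash
python3 -m crank '[0,0,0,-0.5,0, 0,0,0,-0.5,0, 0,-0.5,-2.7,0,0, 0,-0.5,-2.7,0,0, 0,-0.4,-2.7,0,0, 0,0,0,0.3,0, 0,0,0,0.2,0, 0,0,0,0.1,0]'
python3 -m crank '[0,0,0,0.1,0, 0,0,0,0.1,0, 0,0,0,0.1,0, 0,0,0,0.05,0, 0,0,0,0.05,0, 0,0,0,0,0, 0,0,0,0,0, 0,0,0,0,0]'
```

```text
time_s: 8.45
position: [0.5868, -0.0181, 0.049]
tool_rot: [[1.0, 0.0, 0.0], [0.0, -1.0, -0.0], [0.0, 0.0, -1.0]]
ft_force: [0.7, 0.7, 0.2]
grip_width: 0.0001
gripper_force: 0.0
time_s: 9.12
position: [0.5866, -0.0179, 0.0453]
tool_rot: [[1.0, -0.0, 0.0], [-0.0, -1.0, -0.0], [0.0, 0.0, -1.0]]
ft_force: [-0.4, 0.3, 0.7]
grip_width: 0.0003
gripper_force: 0.3
```

```bash
python3 -m crank '[0,0,0,0.05,0, 0,0,0,0.05,0, 0,0,0,0.05,0, 0,0,0,0.05,0, 0,0,0,0.03,0, 0,0,0,0,0, 0,0,0,0,0, 0,0,0,0,0]'
python3 -m crank '[0,0,0,0.03,0, 0,0,0,0.02,0, 0,0,0,0,0, 0,0,0,0,0, 0,0,0,0,0, 0,0,0,0,0, 0,0,0,0,0, 0,0,0,0,0]'
```

```text
time_s: 9.78
position: [0.5868, -0.0178, 0.0436]
tool_rot: [[1.0, 0.0, 0.001], [0.0, -1.0, -0.0], [0.001, 0.0, -1.0]]
ft_force: [0.0, 1.9, 6.6]
grip_width: 0.0
gripper_force: 3.3
time_s: 10.45
position: [0.5868, -0.0178, 0.0435]
tool_rot: [[1.0, 0.0, 0.001], [0.0, -1.0, -0.0], [0.001, 0.0, -1.0]]
ft_force: [-1.1, 2.1, 11.2]
grip_width: 0.0
gripper_force: 5.0
```

Loose corner found and held down: the middle tile is the twisted one. Next I'll lift off, open the fingers and grasp its boss at (0.5515,-0.066).

```bash
python3 -m crank '[0,0,0,-0.2,0, 0,0,0,-1,0, 0,0,0,-2,0, 0,0,0,-2,0, 6.5,0,0,0,0, 6.5,-1.8,2.4,0,0, 6.5,-1.7,2.4,0,0, 6.5,0,0,0,0]'
python3 -m crank '[6.5,0,0,0,0, 6.5,0,0,0,0, 6.5,0,0,0,0, 6.5,0,0,0,0, 6.5,0,0,0,0, 6.5,0,0,0,0, 6.5,0,0,0,0, 6.5,0,0,0,0]'
python3 - <<'E'
from h import *
p=optics.get_image("top"); 
for x in ([.5515,-.066,.068],[.5245,.0896,.068]): print(proj(p,x))
cv2.imwrite("pics/t1.png",cv2.resize(p["color"][90:190,210:370,::-1],None,fx=5,fy=5,interpolation=cv2.INTER_CUBIC))
E
```

```text
time_s: 11.12
position: [0.5493, -0.0685, 0.0943]
tool_rot: [[1.0, -0.002, -0.002], [-0.002, -1.0, -0.0], [-0.002, 0.0, -1.0]]
ft_force: [0.5, 0.4, 0.6]
grip_width: 0.0483
gripper_force: 0.0
time_s: 11.78
position: [0.5516, -0.0657, 0.0944]
tool_rot: [[1.0, 0.0, -0.0], [0.0, -1.0, 0.0], [-0.0, -0.0, -1.0]]
ft_force: [-0.2, -0.4, -0.1]
grip_width: 0.0649
gripper_force: 0.0
[285.79677062 141.52219496]
[235.74816914 150.63797406]
```

View pics/t1.png

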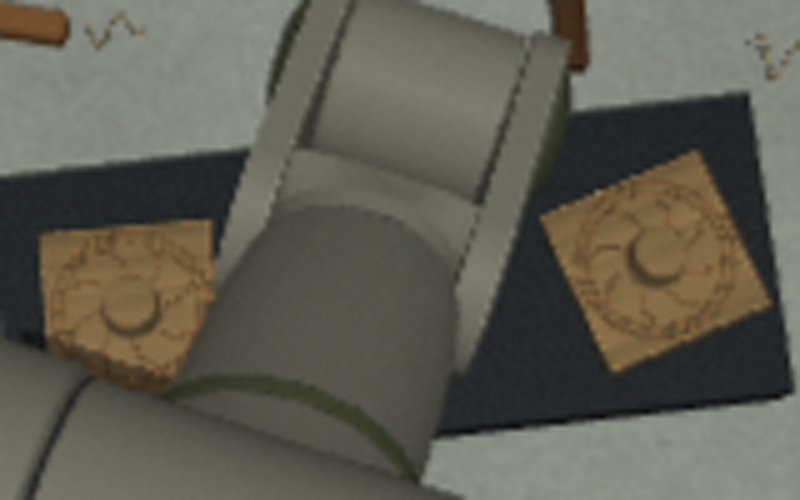

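The arm hides the middle tile. The right tile (boss near (655,260)) and the left one (boss near (130,305)) look undisturbed, so I'll descend and grip.

```bash
python3 -m crank '[6.5,0,0,2,0, 6.5,0,0,1.5,0, 6.5,0,0,0.6,0, 6.5,0,0,0.4,0, 6.5,0,0,0,0, 6.5,0,0,0,0, 4,0,0,0,0, 3,0,0,0,0]' 50
python3 -m crank '[2,0,0,0,0, 2,0,0,0,0, 2,0,0,0,0, 2,0,0,0,0, 2,0,0,0,0, 2,0,0,0,0, 2,0,0,0,0, 2,0,0,0,0]' 50
```

```text
time_s: 12.5
position: [0.5519, -0.066, 0.0501]
tool_rot: [[1.0, 0.0, 0.001], [0.0, -1.0, -0.0], [0.001, 0.0, -1.0]]
ft_force: [0.3, 0.2, 0.2]
grip_width: 0.0418
gripper_force: 0.0
time_s: 13.17
position: [0.5519, -0.066, 0.0503]
tool_rot: [[1.0, 0.0, 0.001], [0.0, -1.0, -0.0], [0.001, 0.0, -1.0]]
ft_force: [-0.9, 1.0, 6.2]
grip_width: 0.0324
gripper_force: 49.9
```

```bash
python3 -m crank '[2,0,0,-0.3,0, 2,0,0,-0.8,0, 2,0,0,-1.5,0, 2,0,0,-2,0, 2,0,0,-2.4,0, 2,0,0,-2.4,0, 2,0,0,-1.5,0, 2,0,0,-0.5,0]' 70
python3 - <<'E'
from h import *
p=optics.get_image("side"); 
cv2.imwrite("pics/s1.png",cv2.resize(p["color"][60:300,80:300,::-1],None,fx=2.4,fy=2.4,interpolation=cv2.INTER_CUBIC))
E
```

```text
time_s: 13.83
position: [0.5523, -0.0661, 0.1663]
tool_rot: [[1.0, 0.0, 0.004], [0.0, -1.0, -0.001], [0.004, 0.001, -1.0]]
ft_force: [1.0, 1.0, -2.2]
grip_width: 0.0318
gripper_force: 69.7
```

View pics/s1.png

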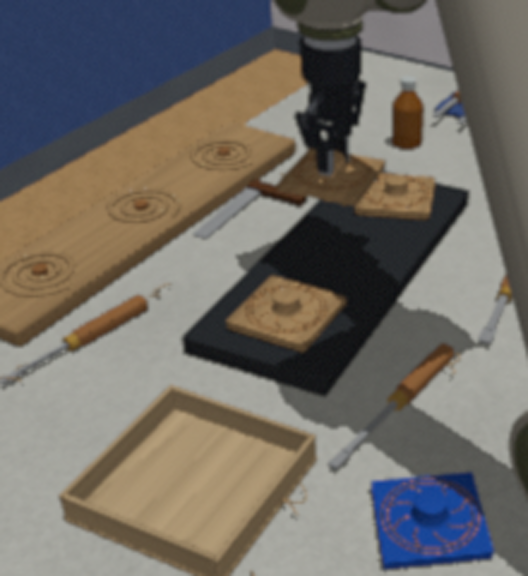

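The middle tile hangs level in the gripper (about (335,175) in the crop), and its two neighbours are still in place. Moving to the tray at (0.460,0.354).

```bash
python3 -m crank '[2,-0.2,-0.8,0,0, 2,-0.4,-1.8,0,0, 2,-0.6,-2.8,0,0, 2,-0.7,-3.2,0,0, 2,-0.7,-3.2,0,0, 2,-0.7,-3.2,0,0, 2,-0.7,-3.2,0,0, 2,-0.7,-3.2,0,0]'
python3 -m crank '[2,-0.7,-3.2,0,0, 2,-0.7,-3.2,0,0, 2,-0.7,-3.2,0,0, 2,-0.7,-3.2,0,0, 2,-0.7,-3.2,0,0, 2,-0.5,-2.6,0,0, 2,-0.3,-1.4,0,0, 2,0,-0.6,0,0]'
```

```text
time_s: 14.55
position: [0.5029, 0.15, 0.1619]
tool_rot: [[1.0, -0.0, -0.003], [-0.0, -1.0, -0.0], [-0.003, 0.0, -1.0]]
ft_force: [1.9, 0.2, -2.9]
grip_width: 0.0313
gripper_force: 69.7
time_s: 15.22
position: [0.4599, 0.3558, 0.162]
tool_rot: [[1.0, 0.003, -0.003], [0.003, -1.0, -0.001], [-0.003, 0.001, -1.0]]
ft_force: [0.3, -0.2, -3.4]
grip_width: 0.0311
gripper_force: 69.8
```

```bash
python3 -m crank '[2,0,0,1,0, 2,0,0,2,0, 2,0,0,2.5,0, 2,0,0,2.5,0, 2,0,0,2,0, 2,0,0,1.4,0, 2,0,0,0.7,0, 2,0,0,0.3,0]'
python3 -m crank '[2,0,0,0,0, 2,0,0,0.15,0, 2,0,0,0.15,0, 2,0,0,0.15,0, 2,0,0,0.15,0, 2,0,0,0.1,0, 2,0,0,0,0, 2,0,0,0,0]'
```

```text
time_s: 15.88
position: [0.4614, 0.3526, 0.0378]
tool_rot: [[1.0, -0.001, -0.002], [-0.001, -1.0, -0.001], [-0.002, 0.001, -1.0]]
ft_force: [-0.1, -0.5, -2.6]
grip_width: 0.0313
gripper_force: 69.8
time_s: 16.55
position: [0.4616, 0.3541, 0.0324]
tool_rot: [[1.0, 0.0, 0.0], [0.0, -1.0, -0.0], [0.0, 0.0, -1.0]]
ft_force: [-0.8, -0.6, -2.7]
grip_width: 0.0313
gripper_force: 69.8
```

```bash
python3 -m crank '[2,0,0,0.1,0, 2,0,0,0.1,0, 2,0,0,0.1,0, 2,0,0,0.1,0, 2,0,0,0.05,0, 2,0,0,0,0, 2,0,0,0,0, 2,0,0,0,0]'
```

```text
time_s: 17.22
position: [0.4616, 0.3541, 0.028]
tool_rot: [[1.0, -0.0, 0.0], [-0.0, -1.0, 0.0], [0.0, -0.0, -1.0]]
ft_force: [-0.1, 0.9, -1.9]
grip_width: 0.0314
gripper_force: 69.8
```

```bash
python3 -m crank '[2,0,0,0.05,0, 2,0,0,0.05,0, 2,0,0,0.05,0, 2,0,0,0,0, 2,0,0,0,0, 2,0,0,0,0, 2,0,0,0,0, 2,0,0,0,0]'
```

```text
time_s: 17.88
position: [0.4616, 0.3541, 0.0265]
tool_rot: [[1.0, 0.0, 0.0], [0.0, -1.0, 0.0], [0.0, -0.0, -1.0]]
ft_force: [-0.3, -1.4, -1.5]
grip_width: 0.0311
gripper_force: 69.9
```

```bash
python3 -m crank '[2,0,0,0.04,0, 2,0,0,0.04,0, 2,0,0,0,0, 2,0,0,0,0, 2,0,0,0,0, 2,0,0,0,0, 2,0,0,0,0, 2,0,0,0,0]'
```

```text
time_s: 18.55
position: [0.4616, 0.3541, 0.0264]
tool_rot: [[1.0, 0.0, 0.001], [0.0, -1.0, 0.0], [0.001, -0.0, -1.0]]
ft_force: [-2.6, -1.9, 7.1]
grip_width: 0.0311
gripper_force: 70.9
```

On the floor. Release and retreat.

```bash
python3 -m crank '[4,0,0,0,0, 5,0,0,0,0, 6.5,0,0,0,0, 6.5,0,0,0,0, 6.5,0,0,0,0, 6.5,0,0,0,0, 6.5,0,0,0,0, 6.5,0,0,0,0]'
python3 -m crank '[6.5,0,0,-0.5,0, 6.5,0,0,-1.5,0, 6.5,0,0,-3,0, 6.5,0,0,-3.5,0, 6.5,0,0,-3.5,0, 6.5,0,0,-3.5,0, 6.5,0,0,-2,0, 6.5,0,0,0,0]'
python3 -m crank '[6.5,-1,3,0,0, 6.5,-1,3,0,0, 6.5,-1,3,0,0, 6.5,-1,3,0,0, 6.5,-1,3,0,0, 6.5,-1,3,0,0, 6.5,-1,3,0,0, 6.5,0,0,0,0]'
python3 - <<'E'
from h import *
p=optics.get_image("side"); 
cv2.imwrite("pics/s2.png",cv2.resize(p["color"][100:320,80:300,::-1],None,fx=2.5,fy=2.5,interpolation=cv2.INTER_CUBIC))
E
```

```text
time_s: 19.22
position: [0.4616, 0.3541, 0.0256]
tool_rot: [[1.0, -0.0, 0.0], [-0.0, -1.0, 0.0], [0.0, -0.0, -1.0]]
ft_force: [0.4, -0.0, -0.8]
grip_width: 0.065
gripper_force: 0.0
time_s: 19.88
position: [0.4629, 0.3549, 0.2061]
tool_rot: [[1.0, 0.0, 0.008], [0.0, -1.0, 0.004], [0.008, -0.004, -1.0]]
ft_force: [0.2, 0.7, 1.5]
grip_width: 0.0649
gripper_force: 0.0
time_s: 20.55
position: [0.3897, 0.1409, 0.2003]
tool_rot: [[1.0, -0.003, -0.002], [-0.003, -1.0, -0.001], [-0.002, 0.001, -1.0]]
ft_force: [0.4, 0.4, 0.3]
grip_width: 0.0652
gripper_force: 0.0
```

View pics/s2.png

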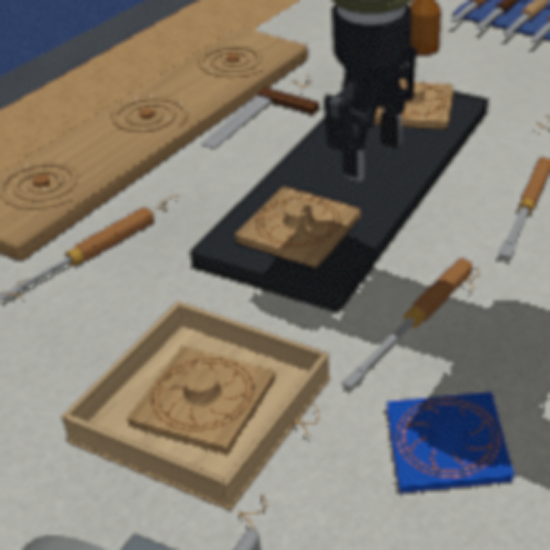

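The tile lies flat and centred in the tray (about (205,392) in the crop). The two sound tiles are still on the plate.

```bash
python3 -c "
from rig import env
print(env.close_job())"
```

```text
the job is handed in; nothing more can be done
None
```

The middle tile was the twisted one: I held its loose corner down, moved it flat into the tray without dropping it, left the two sound tiles where they lay, and handed the job in at about 20.6 s (no verdict was returned).

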